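Wedge up the rocking kitchen scale and zero it

TASK

The kitchen scale rocks, because its near left foot is screwed in and hangs clear of the worktop. Take the wooden wedge out of its narrow tray, lay it down flat on the worktop and let go, then take it again and push it, thin end first, under that foot until it jams tight, without lifting the scale out of level or shoving it along, and let go so that it stays there. Then press the scale's zero key fully down and release it, leaving the lemon, spice jar and tin where they are.

Things in the scene. Friction and masses are not known exactly. Their poses are not given: they have to be found in the camera images.
- scale: Loose white kitchen scale, steel pan, 170 (x) by 240 mm (y), 2.0 to 2.9 kg. Origin on the worktop under its centre, z up, x away from its black display strip (which faces the robot), y to its left. Housing 20 to 46 mm above the worktop, pan top 51 mm. Rubber feet, diameter 20, height 20 mm, at (62,95), (62,-95), (-62,-95) mm; the fourth, at (-62,95), is screwed in and hangs clear.
- foot_place (a point): Point on the housing's underside, on the short foot's axis: scale frame (-62,95,20) mm, 25 mm in from the left side, 23 mm from the front. The short foot is a firm rubber disc, diameter 20 mm; the gap below it is 7 to 15 mm, different each time, not measured. Scale stands level on its other feet (heavy at the far right); about 6 to 9 N up under it lift it; pushed on when jammed, it slides.
- wedge: Plain wooden wedge, 60 g, 100 long, 40 wide, tapering evenly from 24 thick at the butt to 4 mm at the thin end, alike on both faces. Origin at its middle; x to the thin end, y across the thickness, z across the width. Starts on its edge in the tray (z up, top 45 mm above the worktop). Flat on either face, y is within 0.1 rad of vertical. Leaned over sideways by 25 degrees or more it falls flat.
- wedge_tip (a point): Middle of the wedge's thin end, 50 mm along x from its origin. (The wedge's centre of mass lies 12 mm from the origin towards the butt; jammed, it holds by friction. Pushing it in, 5 to 7 N mean it is tight; over about 8 N may begin to slide or lift the scale.)
- tray: Fixed narrow grey tray, 124 mm (x) by 40 mm (y), walls 5 mm thick and 16 mm high, floor 5 mm thick; origin on the worktop under its centre. The wedge stands in it lengthwise, the thin end towards the tray's +x. It is too narrow (30 mm inside) for the wedge to lie flat in it. The worktop between tray and scale (round x = 0.53, y = 0.085 m) is clear.
- key_top (a point): Centre of the top of the zero key, a round grey key 24 mm in diameter near the right front corner of the scale, at (-60, -70, 52.5) mm in the scale's frame. It is pressed straight down 4 mm; this takes 2 N at first and 3.6 N at the end.
- zero_key (a joint): Travel of the zero key: 0 up, 0.004 m fully down; springs back.
- lemon: Lemon, 78x55x56 mm, behind the work. Leave alone.
- spice_jar: Spice jar with a red cap, 45 mm in diameter, 106 mm high, behind the work. Leave alone.
- tin: Food tin, 75 mm in diameter, 58 mm high, right of the scale. Leave alone.

How it is judged:
By the outcome, as a careful person would: the job done as asked, in the order asked, and still so for the second after the job is handed in, with the robot touching nothing.
It also fails if it takes over 64 s, if anything falls off the work surface, if the arm or the gripper's body presses on something with over 40 N, if the wrist force passes 120 N, or if a joint passes its speed limit or range.

ROBOT

A 6-joint arm with a two-finger parallel gripper is mounted at the origin on a cart in front of the work surface, level with it; the furniture and walls round the work are solid. World frame = base frame: x ahead of the robot, y to its left, z up, the work surface at z = 0. Lengths are in m, angles in rad, forces in N, time in s.
With the tool pointing down it reaches from about 0.35 to 0.775 m from the base axis. Payload 7.3 kg.
Tool frame: the origin (TCP) lies midway between the tips of the shut fingers; the grasp point (between the pads) lies 19 mm behind it; z points along the fingers, y is the line along which they close (so a half turn about z gives the same grasp; the last joint's range is limited). The gripper opens to 92 mm and grips with 3 to 60 N. Pads are 19 mm wide; open, the fingers measure 130 mm over their backs; the gripper's body (75 mm by 190 mm) begins 47 mm behind the grasp point.
Start: joints at [1.108, 0.342, 1.524, -0, 1.275, -0.146], TCP at [0.164, 0.499, 0.205] pointing down, gripper open.
Joint ranges: [-2.53, 2.53], [-0.77, 2.02], [0.04, 2.7], [-1, 4.14], [0.28, 2.66], [-3.11, 3.11]. Speed limits (rad/s): [2.57, 2.57, 3.14, 3.14, 3.14, 3.14].

INTERFACE

Orientations are given as [roll, pitch, yaw] about the fixed x, y, z axes, in that order (R = Rz(yaw) Ry(pitch) Rx(roll)).
In Python, from cell import sense, imaging, ctrl gives the robot as it stands.
- The arm moves only by the shell command python3 -m inch 'ROWS' [OPENING]. ROWS is rows parted by semicolons, their numbers by spaces, 1 to 8 of them, each of 4 numbers: dx, dy, dz in m, then a turn about the tool's z in rad; each row is the pose to reach, as a shift and turn from the pose commanded when the command began, along the tool's axes at that moment; what a row does not reach only later rows make up. A row lasts 1/12 s, in which the tool goes at most 0.0417 m and 0.125 rad, less where a joint would pass 70% of its speed; a pose out of reach is approached as far as the arm can. OPENING is the finger opening in m, set as the command begins (- or left out keeps the last). The fingers move at their own pace and stop on an object; the grip force is fixed at half the most. Time passes only in rows, so rows that do not move let the fingers close. It prints the time, the measured TCP pose, the force, the opening and the grip force at its end.
- sense(): the state, without advancing time (a new reading comes with each control period).
- imaging.capture(name): name is "scene" or "side" or "wrist"; returns a dict with "frame" (480x640x3 uint8, red, green, blue), "z_map" (480x640 float32, m along the optical axis (not along the pixel's ray), 0 where there is no reading), "fx", "fy", "cx", "cy" (pixels), "distortion" ([k1, k2, p1, p2, k3] as OpenCV has them; the pictures are not rectified), "R" (3x3) and "t" (3): a world point X has camera coordinates R X + t; the wrist camera has in their place "mount" (4x4, takes a point from camera to tool coordinates, whose origin is the TCP and whose axes are the flange's). Camera axes: x right, y down, z forward; pixel columns grow to the right and rows downward; lengths in m; the calibration is good to about 2 mm. A picture is of the moment at which its call begins: read the wrist's pose just before it.
- ctrl.finish_job(): hands the job in; it is judged then, once.
The state is a dict: "clock": time; "joints": joint angles; "qd": joint speeds; "tau": joint torques, N m; "tcp_pos": TCP position; "ee_rot": TCP orientation; "ft_force": force on the tool from outside, world axes, zero at the start; "ft_torque": the same for the moment, N m; "opening": finger opening in m; "grasp_force": force on a finger pad.
Only numpy, scipy, OpenCV 4.12 (cv2) and the standard library are available. Lean on these libraries where they do the work, as an engineer would, in place of code of your own. Each camera call takes 0.05 s, during which the arm holds its last target. There are 200 camera calls.

## Working session

There is one attempt and no reset: what is moved stays moved. The work goes in short steps, Python scripts to look and compute and a shell command to move; the robot and the scene stay as the last step left them, time stands still between calls to the robot, and variables do not carry over. Pictures are saved under pics/ and viewed, at most 13 in all, crops included, and the job is handed in when it is done.

```bash
ls; mkdir -p pics
python3 - <<'E'
from cell import sense, imaging
import cv2,numpy as np
s=sense();print({k:np.round(v,3).tolist() for k,v in s.items()})
a=[]
for n in("scene","side"):
    c=imaging.capture(n);np.savez(n+"0.npz",**c);a.append(c["frame"])
    print(n,c["fx"],c["cx"],c["cy"],c["distortion"],np.round(c["R"],3).tolist(),np.round(c["t"],3))
    cv2.imwrite(f"pics/{n}0.png",c["frame"][:,:,::-1])
E
```

```text
pics
{'clock': 0.0, 'joints': [1.108, 0.343, 1.525, -0.0, 1.275, -0.146], 'qd': [0.0, 0.001, 0.001, -0.001, -0.001, 0.001], 'tau': [0.001, -43.124, -24.423, 0.072, 0.056, -0.0], 'tcp_pos': [0.163, 0.498, 0.204], 'ee_rot': [-3.14, -0.0, 2.825], 'ft_force': [-0.302, -0.747, 0.254], 'ft_torque': [0.018, 0.003, -0.003], 'grasp_force': 0.0, 'opening': 0.092}
scene 548.0089558084222 310.63995944817395 241.13318007512947 [-0.16973626  0.          0.          0.          0.        ] [[-0.868, -0.497, -0.019], [-0.347, 0.633, -0.692], [0.356, -0.594, -0.721]] [0.49  0.324 0.906]
side 515.2356052709835 316.2920919307088 242.02386236924397 [-0.0735373  0.         0.         0.         0.       ] [[-0.927, -0.374, 0.018], [-0.254, 0.593, -0.764], [0.275, -0.713, -0.645]] [0.528 0.263 1.026]
```

View pics/scene0.png

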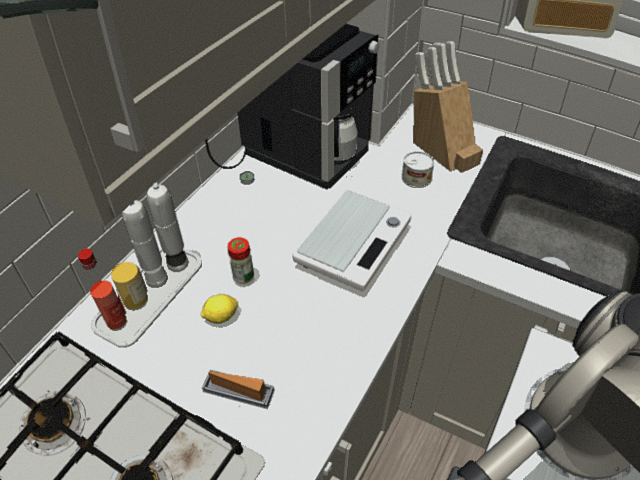

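View pics/side0.png

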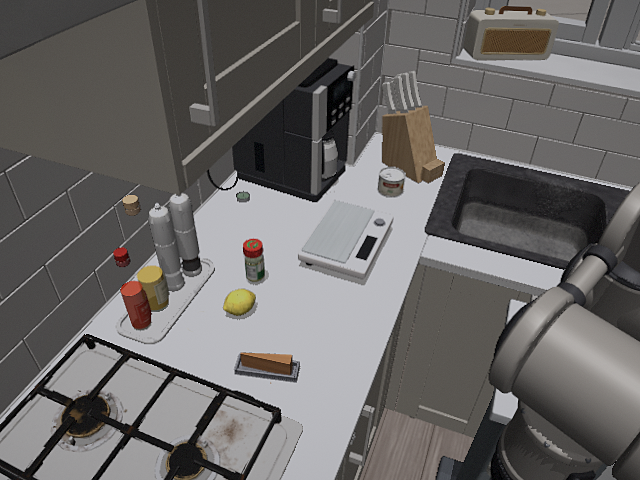

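The scene view shows the scale at (352,240), with its key at (393,222), and the wedge in its tray at (237,384). The thin end is to the left, away from the robot. The side view shows the scale at (347,240) and the wedge at (268,364).

```bash
cat > h.py <<'E'
import numpy as np,cv2
from cell import sense, imaging
def K(c): return np.array([[c["fx"],0,c["cx"]],[0,c["fy"],c["cy"]],[0,0,1.]])
def rays(c,uv): return cv2.undistortPoints(np.float64(uv).reshape(-1,1,2),K(c),c["distortion"])[:,0]
def cloud(c,R=None,t=None):
    v,u=np.nonzero(c["z_map"]>0); z=c["z_map"][v,u]
    r=rays(c,np.c_[u,v]); P=np.c_[r*z[:,None],z]
    R=c["R"] if R is None else R; t=c["t"] if t is None else t
    return (P-t)@R, u, v, c["frame"][v,u].astype(int)
def tri(cs,uvs):  # points from views
    A=[];
    out=[]
    for ps in zip(*uvs):
        A=[];b=[]
        for c,p in zip(cs,ps):
            x,y=rays(c,p)[0]
            for k,q in((0,x),(1,y)):
                A.append(c["R"][k]-q*c["R"][2]); b.append(q*c["t"][2]-c["t"][k])
        out.append(np.linalg.lstsq(np.array(A),np.array(b),rcond=None)[0])
    return np.array(out)
E
python3 - <<'E'
from h import *
for n in("scene","side"):
    c=dict(np.load(n+"0.npz")); P,u,v,f=cloud(c)
    tb=(abs(P[:,2])<.01)&(f.min(1)>190); print(n,"table",np.median(P[tb,2]))
    br=(f[:,0]>f[:,2]+50)&(f[:,0]<235)&(f[:,1]<f[:,0]*.75)&(P[:,0]>.3)&(P[:,2]<.07)&(P[:,2]>.0)
    if n=="scene": br&=(u>200)&(u<280)&(v>360)&(v<410)
    else: br&=(u>230)&(u<305)&(v>345)&(v<385)
    Q=P[br]; top=Q[Q[:,2]>np.percentile(Q[:,2],97)-.004]
    print("wedge n",len(Q),"zmax",np.percentile(Q[:,2],[50,97]),"top",len(top),cv2.minAreaRect(top[:,:2].astype(np.float32)*1000))
    print(" allwedge",cv2.boxPoints(cv2.minAreaRect(Q[:,:2].astype(np.float32)*1000)).tolist())
    m=(u>285)&(u<420)&(v>185)&(v<295)&(P[:,2]>.04)&(P[:,2]<.065)
    S=P[m]; r=cv2.minAreaRect(S[:,:2].astype(np.float32)*1000); print("scale",r,cv2.boxPoints(r).tolist())
    box=((200,360,80,50) if n=="scene" else (228,345,80,40)); x,y,w,h=box
    i1=cv2.resize(c["frame"][y:y+h,x:x+w],None,fx=5,fy=5,interpolation=cv2.INTER_CUBIC)
    x,y,w,h=((285,180,135,110) if n=="scene" else (290,190,115,95))
    i2=cv2.resize(c["frame"][y:y+h,x:x+w],None,fx=3,fy=3,interpolation=cv2.INTER_CUBIC)
    H=np.zeros((i1.shape[0]+i2.shape[0],405,3),np.uint8)
    H[:i1.shape[0],:i1.shape[1]]=i1;H[i1.shape[0]:,:i2.shape[1]]=i2
    globals()[n]=H
h=max(scene.shape[0],side.shape[0]); M=np.zeros((h,810,3),np.uint8); M[:scene.shape[0],:405]=scene;M[:side.shape[0],405:]=side
print(M.shape);cv2.imwrite("pics/crops.png",M[:600,:800,::-1])
E
```

```text
scene table 0.0012213611982401173
wedge n 598 zmax [0.04443579 0.0481155 ] top 316 ((580.0841064453125, 237.36537170410156), (97.42041015625, 21.413469314575195), 16.53984832763672)
 allwedge [[530.1517944335938, 233.82852172851562], [536.2813110351562, 213.18838500976562], [630.7330932617188, 241.23776245117188], [624.6035766601562, 261.8778991699219]]
scale ((559.14111328125, -181.9013671875), (245.4873809814453, 170.64144897460938), 88.846923828125) [[471.36761474609375, -302.9032287597656], [641.9745483398438, -306.337158203125], [646.9146118164062, -60.899505615234375], [476.30767822265625, -57.465576171875]]
side table 0.0012594560826037437
wedge n 290 zmax [0.04596065 0.04909201] top 217 ((581.0010986328125, 234.70082092285156), (97.1512222290039, 20.483386993408203), 12.898504257202148)
 allwedge [[531.398193359375, 235.9048309326172], [534.79296875, 213.91697692871094], [632.175537109375, 228.9522247314453], [628.78076171875, 250.94007873535156]]
scale ((566.7186889648438, -219.91680908203125), (313.53192138671875, 357.46087646484375), 23.842924118041992) [[351.083251953125, -119.8093490600586], [495.5799560546875, -446.7634582519531], [782.3541259765625, -320.0242614746094], [637.857421875, 6.929840087890625]]
(580, 810, 3)
```

View pics/crops.png

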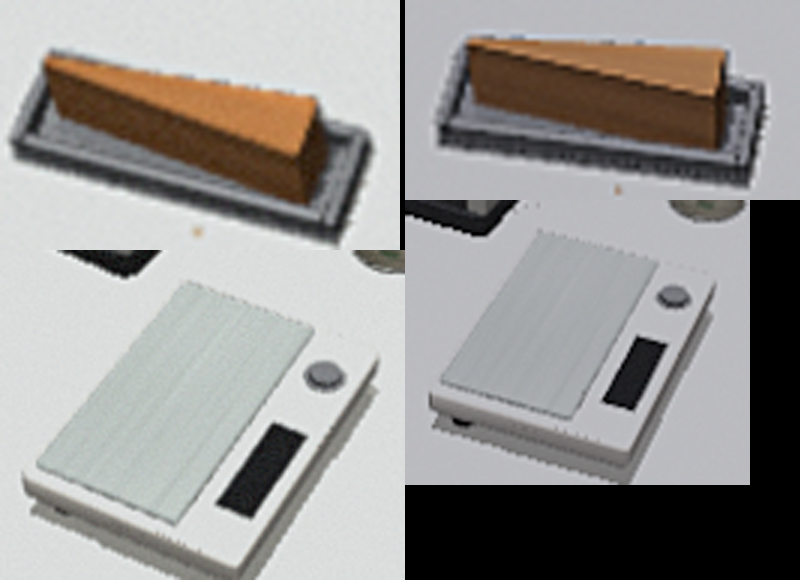

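The crops show the wedge's top edge in the scene view from its thin end at (209,372) to the butt corners at (263,379) and (260,391). In the side view these are (241,353), (292,355) and (290,364). The key is at (393,222) in the scene view and (380,222) in the side view.

Run:
```python
from h import *
cs=[dict(np.load(n+"0.npz")) for n in("scene","side")]
A=[(209,372),(263.2,379.4),(259.6,391),(347.7,191),(389,206),(297.3,252.3),(344.3,270.7),(393.3,222)]
B=[(241,353),(291.8,355),(290.2,364),(334.3,200.7),(374,210.7),(302,250.3),(346.3,262.3),(379.7,222)]
X=tri(cs,[A,B]);print(np.round(X*1000,1))
w=X[0]-(X[1]+X[2])/2;print("wedge yaw",np.arctan2(w[1],w[0]))
for a,b in((3,5),(4,6)):
    d=X[b]-X[a];print("scale yaw",np.arctan2(-d[0],d[1]))
# tray rim points from clouds (dark grey, z<25mm)
for c,bx in zip(cs,((200,278,365,410),(230,305,345,385))):
    P,u,v,f=cloud(c);m=(u>bx[0])&(u<bx[1])&(v>bx[2])&(v<bx[3])&(f.max(1)<120)&(np.ptp(f,axis=1)<25)&(P[:,2]>-.003)&(P[:,2]<.022)
    print("tray",cv2.minAreaRect(P[m,:2].astype(np.float32)*1000))
    m=(P[:,2]>.042)&(P[:,2]<.062)&(P[:,0]>.44)&(P[:,0]<.68)&(P[:,1]>-.33)&(P[:,1]<-.04)
    m&=(f.min(1)>150)|((P[:,2]<.056))
    print("scale",cv2.minAreaRect(P[m,:2].astype(np.float32)*1000),P[m,:2].min(0),P[m,:2].max(0))
    m&=(P[:,0]>.49); print(np.median(P[m,2]))
```

```text
[[ 628.1  247.3   45.8]
 [ 537.4  210.6   42.6]
 [ 529.6  234.2   46.5]
 [ 642.5 -312.5   33.5]
 [ 527.  -294.3   48.4]
 [ 634.8  -69.2   53.3]
 [ 525.   -69.8   54.7]
 [ 497.4 -248.7   51.8]]
wedge yaw 0.25688087867405623
scale yaw 0.03126362924714812
scale yaw 0.00874433081744769
tray ((578.9630737304688, 236.3806610107422), (123.361083984375, 38.72181701660156), 13.931710243225098)
scale ((559.1886596679688, -180.60745239257812), (242.9365692138672, 170.4480438232422), 88.90509033203125) [ 0.47213852 -0.30182433] [ 0.64564361 -0.05880141]
0.050785892297399826
tray ((578.9835815429688, 236.5142822265625), (122.96742248535156, 41.626949310302734), 15.338325500488281)
scale ((559.361328125, -181.22305297851562), (243.62899780273438, 169.81723022460938), 89.09637451171875) [ 0.47300448 -0.30195741] [ 0.64577395 -0.05852401]
0.05065577304267466
```

```bash
cat >> h.py <<'E'
from scipy.spatial.transform import Rotation as Ro
def need(x,y,z,yaw=None):
    s=sense();R=Ro.from_euler("xyz",s["ee_rot"]).as_matrix()
    d=R.T@(np.array([x,y,z])-s["tcp_pos"])
    a=0 if yaw is None else -((yaw-s["ee_rot"][2]+np.pi/2)%np.pi-np.pi/2)
    print("dx dy dz turn",np.round(d,4),round(a,3),"t",round(s["clock"],2))
E
python3 -c "from h import *;need(.568,.2325,.12,3.397)"; python3 -m inch --help | head -20
```

```text
dx dy dz turn [-0.4674 -0.1266  0.084 ] -0.572 t 0.1Traceback (most recent call last):
ValueError: could not convert string to float: '--help'
```

```bash
python3 -m inch '-.467 -.127 .084 -.572;-.467 -.127 .084 -.572;-.467 -.127 .084 -.572;-.467 -.127 .084 -.572;-.467 -.127 .084 -.572;-.467 -.127 .084 -.572;-.467 -.127 .084 -.572;-.467 -.127 .084 -.572' .092; python3 -c "from h import *;need(.568,.2325,.12,3.397)"
```

```text
clock: 0.77
tcp_pos: [0.4207, 0.3294, 0.1508]
ee_rot: [3.142, -0.0, -2.886]
ft_force: [-0.3, 1.2, 0.1]
opening: 0.0918
grasp_force: 0.0
dx dy dz turn [-0.118  -0.131   0.0308] 0.0 t 0.77
```

```bash
python3 -m inch '-.118 -.131 .031 0;-.118 -.131 .031 0;-.118 -.131 .031 0;-.118 -.131 .031 0;-.118 -.131 .031 0;-.118 -.131 .031 0;-.118 -.131 .031 0'
python3 - <<'E'
from h import *
s=sense();c=imaging.capture("wrist")
T=np.eye(4);T[:3,:3]=Ro.from_euler("xyz",s["ee_rot"]).as_matrix();T[:3,3]=s["tcp_pos"]
M=T@c["mount"];c["R"]=M[:3,:3].T;c["t"]=-c["R"]@M[:3,3]
print(s["tcp_pos"],M[:3,3],M[:3,2])
P,u,v,f=cloud(c)
m=(abs(P[:,0]-.58)<.08)&(abs(P[:,1]-.235)<.06)&(f[:,0]>f[:,2]+40)&(P[:,2]>.037)&(P[:,2]<.055)
if m.sum()>50:
    r=cv2.minAreaRect(P[m,:2].astype(np.float32)*1000);print(m.sum(),np.median(P[m,2]),r,np.round(cv2.boxPoints(r)))
    Q=P[m,:2]; print("x range",Q.min(0),Q.max(0))
    for x in(.545,.557,.568,.58,.60,.615):
        q=Q[abs(Q[:,0]-x)<.003];print(x,len(q), q[:,1].min() if len(q) else 0,q[:,1].max() if len(q) else 0)
cv2.imwrite("pics/w1.png",c["frame"][:,:,::-1])
E
```

```text
clock: 1.35
tcp_pos: [0.5662, 0.2335, 0.1195]
ee_rot: [3.141, -0.002, -2.888]
ft_force: [-0.3, 0.1, -1.4]
opening: 0.092
grasp_force: 0.0
[0.56623421 0.23352183 0.11954114] [0.49682283 0.21524406 0.29999728] [ 0.25665205  0.06645486 -0.96421651]
3067 0.045102518449341565 ((578.4160766601562, 233.4437255859375), (92.83889770507812, 22.409893035888672), 12.738597869873047) [[531. 234.]
 [536. 212.]
 [626. 233.]
 [621. 255.]]
x range [0.53091956 0.21259098] [0.62346977 0.24783586]
0.545 322 0.214070989087428 0.23667744706247087
0.557 268 0.21879554819803804 0.23836492363497347
0.568 234 0.22209173809616448 0.2400336396745018
0.58 188 0.22707647206193723 0.24174319748596856
0.6 134 0.23354096703613403 0.24484088679324004
0.615 81 0.2393099054725814 0.2470099185224114
```

View pics/w1.png

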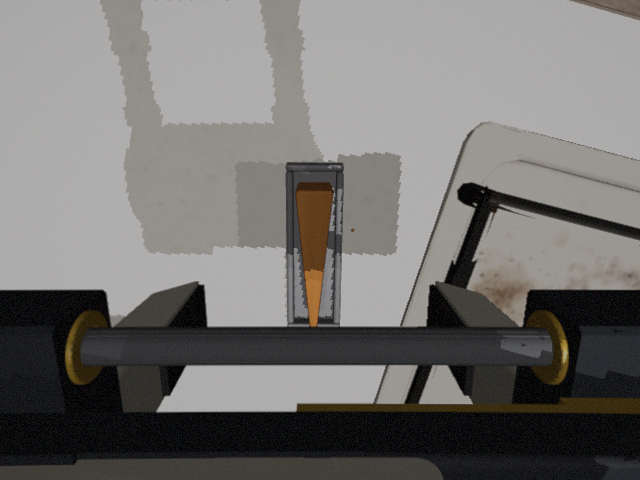

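The wrist view shows the wedge centred between the fingers, running from its butt at (315,185) to its thin end at (314,325). The hob grate on the right, at about (480,195), is close to one finger, so I'll check that clearance.

Run:
```python
from h import *
for n in("scene","side"):
    c=dict(np.load(n+"0.npz"));P,u,v,f=cloud(c)
    d=P[:,:2]-np.array([.568,.231]);e=np.array([np.cos(.25),np.sin(.25)]);q=np.c_[d@e,d@np.array([-e[1],e[0]])]
    for a in(.03,.04,.05,.06,.07,.08,.09):
        m=(abs(q[:,0])<.03)&(abs(q[:,1]-a)<.005); print(a,m.sum(),np.round(np.percentile(P[m,2],[50,99]),3) if m.any() else 0)
need(.5675,.231,.022,-2.890)
```

```text
0.03 166 [0.001 0.005]
0.04 176 [0.001 0.005]
0.05 181 [0.001 0.004]
0.06 195 [0.001 0.729]
0.07 246 [0.002 0.734]
0.08 205 [0.002 0.738]
0.09 138 [0.733 0.742]
0.03 138 [0.    0.004]
0.04 141 [0.    0.004]
0.05 131 [0.002 0.004]
0.06 143 [0.002 0.005]
0.07 106 [0.002 0.004]
0.08 20 [0.002 0.007]
0.09 68 [0.009 0.049]
dx dy dz turn [-0.001  -0.0038  0.098 ] 0.004 t 1.4
```

```bash
python3 -m inch '0 -.003 .04 0;0 -.003 .075 0;0 -.003 .075 0;0 -.003 .075 0' .06; python3 -c "from h import *;need(.5675,.231,.022,-2.890)"
```

```text
clock: 1.73
tcp_pos: [0.5653, 0.232, 0.0448]
ee_rot: [3.141, -0.004, -2.884]
ft_force: [-0.2, 0.2, 1.9]
opening: 0.0694
grasp_force: 0.0
dx dy dz turn [-0.002  -0.0015  0.0228] 0.006 t 1.73
```

```bash
python3 -m inch '-.002 -.001 .012 0;-.002 -.001 .023 0;-.002 -.001 .023 0;-.002 -.001 .023 0' .06; python3 -m inch '0 0 0 0;0 0 0 0;0 0 0 0;0 0 0 0;0 0 0 0;0 0 0 0;0 0 0 0;0 0 0 0' 0; python3 -c "from h import *;need(.5675,.231,.09)"
```

```text
clock: 2.07
tcp_pos: [0.5696, 0.2306, 0.0225]
ee_rot: [3.141, -0.0, -2.886]
ft_force: [0.4, 0.1, -0.0]
opening: 0.0602
grasp_force: 0.0
clock: 2.73
tcp_pos: [0.5701, 0.2309, 0.0231]
ee_rot: [3.141, 0.001, -2.887]
ft_force: [-1.3, 1.1, 7.7]
opening: 0.0113
grasp_force: 4.3
dx dy dz turn [ 0.0024  0.0008 -0.0669] 0 t 2.73
```

Run:
```python
from h import *
c=imaging.capture("scene");cv2.imwrite("pics/s2.png",cv2.resize(c["frame"][320:430,170:310,::-1],None,fx=5,fy=5))
s=sense();print(s["opening"],s["grasp_force"],s["ft_force"])
```

```text
0.007629580208742198 8.689347498002462 [-1.07160489  0.31783411 10.63451364]
```

View pics/s2.png

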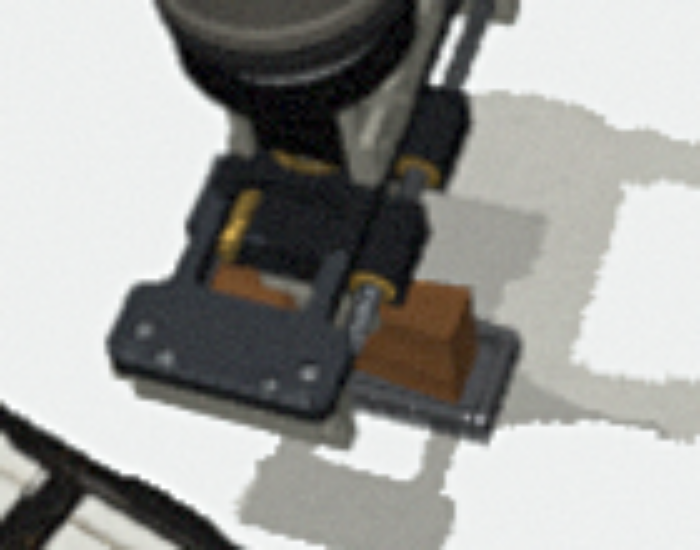

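The scene crop shows the fingers round the wedge, whose butt at crop (470,340) has hardly moved. The fingers are still settling.

```bash
python3 -m inch '0 0 0 0;0 0 0 0;0 0 0 0;0 0 0 0'
python3 - <<'E'
from h import *
s=sense();c=imaging.capture("wrist")
T=np.eye(4);T[:3,:3]=Ro.from_euler("xyz",s["ee_rot"]).as_matrix();T[:3,3]=s["tcp_pos"]
M=T@c["mount"];c["R"]=M[:3,:3].T;c["t"]=-c["R"]@M[:3,3]
P,u,v,f=cloud(c)
m=(abs(P[:,0]-.58)<.08)&(abs(P[:,1]-.235)<.06)&(f[:,0]>f[:,2]+40)&(P[:,2]>.0)&(P[:,2]<.065)
Q=P[m]
for x in(.52,.525,.53,.535,.54,.545,.55,.555,.56):
    q=Q[abs(Q[:,0]-x)<.0025]
    if len(q): print(x,len(q),np.round(q[:,1:].min(0),4),np.round(q[:,1:].max(0),4))
E
```

```text
clock: 3.12
tcp_pos: [0.5709, 0.2314, 0.0245]
ee_rot: [3.141, 0.004, -2.886]
ft_force: [-2.0, 1.5, 12.0]
opening: 0.0004
grasp_force: 5.5
0.53 88 [0.2273 0.0093] [0.234  0.0366]
0.535 1146 [0.209  0.0072] [0.2338 0.0499]
0.54 778 [0.2064 0.0166] [0.2346 0.049 ]
0.545 714 [0.2075 0.0155] [0.2354 0.0493]
0.55 665 [0.2091 0.0167] [0.2361 0.0487]
0.555 623 [0.2111 0.0184] [0.2367 0.0487]
0.56 503 [0.2126 0.    ] [0.2603 0.0483]
```

Run:
```python
from h import *
a=imaging.capture("wrist")["frame"][130:430,100:540];b=imaging.capture("side")["frame"][270:400,200:340]
b=cv2.resize(b,(323,300),interpolation=cv2.INTER_CUBIC)
cv2.imwrite("pics/w2.png",np.hstack([a,b])[:,:,::-1])
```

```text
(no output)
```

View pics/w2.png

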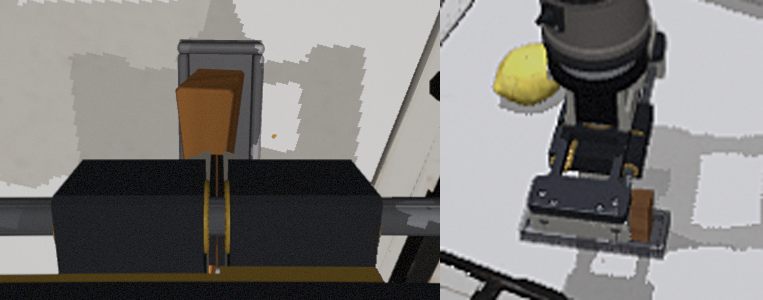

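The wrist crop shows the fingers shut at about (217,220), with the wedge leaning to the left in the tray at (210,110), so it wasn't gripped. I'll open, back off and look again.

```bash
python3 -m inch '0 0 0 0;0 0 0 0;0 0 0 0;0 0 0 0;0 0 0 0;0 0 0 0;0 0 0 0;0 0 -.03 0' .08;python3 -m inch '0 0 -.04 0;0 0 -.09 0;0 0 -.09 0;0 0 -.09 0'
cat >> h.py <<'E'
def wrist():
    s=sense();c=imaging.capture("wrist")
    T=np.eye(4);T[:3,:3]=Ro.from_euler("xyz",s["ee_rot"]).as_matrix();T[:3,3]=s["tcp_pos"]
    M=T@c["mount"];c["R"]=M[:3,:3].T;c["t"]=-c["R"]@M[:3,3];return c
E
python3 - <<'E'
from h import *
c=wrist()
P,u,v,f=cloud(c)
m=(abs(P[:,0]-.58)<.08)&(abs(P[:,1]-.235)<.06)&(f[:,0]>f[:,2]+40)&(P[:,2]>.0)&(P[:,2]<.065)
Q=P[m]
for x in np.arange(.525,.635,.01):
    q=Q[abs(Q[:,0]-x)<.0025]
    if len(q)>5:
        t=q[:,2]>q[:,2].max()-.006; print(round(x,3),len(q),np.round(q[:,1:].min(0),4),np.round(q[:,1:].max(0),4),"top y",q[t,1].min(),q[t,1].max())
# blades: cloud points within 60mm of tcp above z>tcp
s=sense();T=Ro.from_euler("xyz",s["ee_rot"]).as_matrix();L=(P-s["tcp_pos"])@T
m=(L[:,2]>-.06)&(L[:,2]<.01)&(abs(L[:,1])<.09)
for a in(-.055,-.045,-.035,-.025,-.015,-.005):
    k=m&(abs(L[:,2]-a)<.005)
    if k.sum()>5: print("blade z",a,k.sum(),np.round(np.percentile(L[k,1],[0,25,50,75,100]),3),np.round([L[k,0].min(),L[k,0].max()],3))
sc=imaging.capture("scene")["frame"][290:430,160:320]
cv2.imwrite("pics/w3.png",np.hstack([c["frame"][100:420,100:540],cv2.resize(sc,(360,320),interpolation=cv2.INTER_CUBIC)])[:,:,::-1])
E
```

```text
clock: 3.93
tcp_pos: [0.5653, 0.2292, 0.0466]
ee_rot: [-3.142, -0.013, -2.887]
ft_force: [-1.2, -0.7, -0.9]
opening: 0.0491
grasp_force: 0.0
clock: 4.27
tcp_pos: [0.5714, 0.231, 0.146]
ee_rot: [3.142, 0.007, -2.886]
ft_force: [1.0, 0.7, -1.2]
opening: 0.0757
grasp_force: 0.0
0.535 232 [0.2109 0.0132] [0.2332 0.0475] top y 0.21090067757232828 0.23320974236873526
0.545 232 [0.2124 0.0437] [0.2347 0.0474] top y 0.21237845362456018 0.23465137377518636
0.555 204 [0.2156 0.0433] [0.2366 0.0471] top y 0.21556363748769145 0.23662219422825714
0.565 178 [0.2195 0.    ] [0.2597 0.0471] top y 0.2194774211754644 0.23791003280957557
0.575 146 [0.2235 0.0433] [0.239  0.0473] top y 0.22345057456909315 0.23903135923706637
0.585 126 [0.2267 0.0438] [0.2411 0.0471] top y 0.22669541228475026 0.24109337110535786
0.595 102 [0.2308 0.0437] [0.2425 0.0469] top y 0.23080298529521087 0.2424884931981087
0.605 81 [0.234  0.0436] [0.2441 0.0468] top y 0.23398030760258678 0.24413549854934966
0.615 60 [0.2381 0.0431] [0.2455 0.0466] top y 0.23805665584978605 0.24547374057098756
0.625 41 [0.2414 0.0433] [0.2471 0.0465] top y 0.24142071583299268 0.24705793267222997
blade z -0.055 1640 [-0.056 -0.045  0.037  0.045  0.055] [-0.011  0.011]
blade z -0.045 1415 [-0.055 -0.044 -0.038  0.043  0.054] [-0.002  0.011]
blade z -0.035 1158 [-0.054 -0.04  -0.038  0.04   0.053] [-0.007  0.011]
blade z -0.025 401 [-0.046 -0.038  0.037  0.038  0.046] [-0.009  0.011]
```

View pics/w3.png

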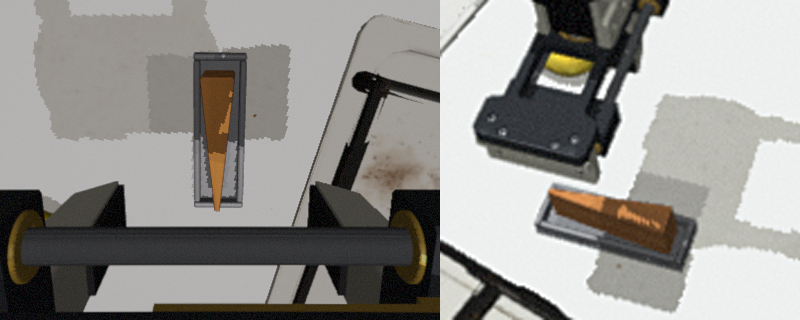

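The wrist crop shows the wedge upright again in the tray, from its butt at (218,75) to its thin end at (217,208). The blades at (95,220) and (335,220) seem to end short of the TCP, so I'll check where the tips really are.

Run:
```python
from h import *
c=wrist();s=sense();T=Ro.from_euler("xyz",s["ee_rot"]).as_matrix();h=s["opening"]/2;print(s["opening"])
for z in(0,-.01,-.02,-.03,-.04):
    L=np.array([[x,y,z] for x in(.0095,-.0095) for y in(h,-h)]);W=L@T.T+s["tcp_pos"]
    q=cv2.projectPoints(W,cv2.Rodrigues(c["R"])[0],c["t"],K(c),c["distortion"])[0][:,0]
    print(z,np.round(q-[100,100]).tolist(),[round(float(c["z_map"][int(b),int(a)]),3) if 0<=int(b)<480 else None for a,b in q],np.round((W@c["R"].T+c["t"])[:,2],3))
```

```text
0.07956338715109706
0 [[303.0, 165.0], [131.0, 165.0], [301.0, 203.0], [133.0, 203.0]] [0.34, 0.339, 0.348, 0.349] [0.191 0.191 0.196 0.196]
-0.01 [[307.0, 173.0], [127.0, 173.0], [305.0, 212.0], [129.0, 212.0]] [0.339, 0.341, 0.343, 0.35] [0.182 0.182 0.187 0.187]
-0.02 [[313.0, 181.0], [121.0, 181.0], [310.0, 222.0], [124.0, 223.0]] [0.338, 0.343, 0.344, 0.353] [0.172 0.172 0.177 0.177]
-0.03 [[318.0, 190.0], [116.0, 190.0], [315.0, 234.0], [119.0, 234.0]] [0.162, 0.162, 0.086, 0.085] [0.162 0.162 0.167 0.167]
-0.04 [[325.0, 201.0], [109.0, 201.0], [321.0, 247.0], [113.0, 247.0]] [0.154, 0.154, 0.084, 0.084] [0.153 0.153 0.158 0.158]
```

With the fingers open, the tips sit about 22 mm behind the TCP, so they move out as they close. I'll measure that against the opening.

```bash
cat > tip.py <<'E'
from h import *
c=wrist();s=sense();P,u,v,f=cloud(c);T=Ro.from_euler("xyz",s["ee_rot"]).as_matrix();L=(P-s["tcp_pos"])@T
m=(L[:,2]>-.045)&(L[:,2]<.02)&(abs(L[:,0])<.013)&(abs(L[:,1])<s["opening"]/2+.02)
print("opening",round(s["opening"],4),"n",m.sum(),"tip z",np.round(np.percentile(L[m,2],[98,99.7,100]),4), "y",np.round(np.percentile(abs(L[m,1]),[1,99]),4))
E
python3 tip.py; python3 -m inch '0 0 0 0;0 0 0 0;0 0 0 0;0 0 0 0;0 0 0 0' .045 >/dev/null; python3 tip.py;python3 -m inch '0 0 0 0;0 0 0 0;0 0 0 0;0 0 0 0' .03 >/dev/null; python3 tip.py;python3 -m inch '0 0 0 0;0 0 0 0;0 0 0 0;0 0 0 0' .016 >/dev/null; python3 tip.py; python3 -m inch '0 0 0 0;0 0 0 0;0 0 0 0' .0 >/dev/null; python3 tip.py
```

```text
opening 0.0799 n 2639 tip z [-0.0233 -0.0223 -0.0213] y [0.0392 0.056 ]
opening 0.0479 n 2330 tip z [-0.0229 -0.0218 -0.0212] y [0.0252 0.0419]
opening 0.03 n 1783 tip z [-0.0233 -0.0217 -0.0209] y [0.0148 0.0283]
opening 0.0161 n 1256 tip z [-0.0227 -0.0217 -0.021 ] y [0.0078 0.0179]
opening 0.0007 n 733 tip z [-0.0227 -0.0218 -0.0211] y [0.0007 0.0111]
```

The tips really are 21 mm behind the reported TCP at every opening, so they only grazed the wedge's top. From here on, tip z = TCP z + 0.021.

```bash
python3 -c "from h import *;need(.568,.2294,.03,-2.889)"; python3 -m inch '0.003 .001 0 0;0.003 .001 0 0;.003 .001 .02 0;.003 .001 .055 0;.003 .001 .09 0;.003 .001 .115 0;.003 .001 .115 0;.003 .001 .115 0' .06;python3 -c "from h import *;need(.568,.2294,.001,-2.889)"
```

```text
dx dy dz turn [ 0.0019 -0.0006  0.1124] 0.003 t 6.0
clock: 6.67
tcp_pos: [0.5658, 0.2306, 0.0267]
ee_rot: [3.142, -0.003, -2.886]
ft_force: [0.8, 0.3, 1.2]
opening: 0.0501
grasp_force: 0.0
dx dy dz turn [-0.0019 -0.0017  0.0257] 0.003 t 6.67
```

```bash
python3 -m inch '-.002 -.002 .013 0;-.002 -.002 .025 0;-.002 -.002 .026 0;-.002 -.002 .026 0' .06; python3 -c "from h import *;need(.568,.2294,.001)"; python3 -m inch '0 0 0 0;0 0 0 0;0 0 0 0;0 0 0 0;0 0 0 0;0 0 0 0;0 0 0 0;0 0 0 0' 0
```

```text
clock: 7.0
tcp_pos: [0.5687, 0.2292, 0.0011]
ee_rot: [3.142, -0.001, -2.886]
ft_force: [0.3, 0.2, -0.7]
opening: 0.0596
grasp_force: 0.0
dx dy dz turn [0.0006 0.0004 0.0001] 0 t 7.0
clock: 7.67
tcp_pos: [0.569, 0.2294, 0.0015]
ee_rot: [3.141, 0.0, -2.886]
ft_force: [-0.3, 0.8, 1.5]
opening: 0.0177
grasp_force: 29.7
```

```bash
python3 -m inch '0 0 -.03 0;0 0 -.06 0;0 0 -.06 0';  python3 -c "from h import *;need(.51,.10,.06);print(sense()['joints'],sense()['opening'])"
```

```text
clock: 7.92
tcp_pos: [0.5724, 0.2302, 0.067]
ee_rot: [3.142, 0.009, -2.886]
ft_force: [1.1, -0.1, 0.1]
opening: 0.0179
grasp_force: 29.7
dx dy dz turn [ 0.0933 -0.1102  0.0061] 0 t 7.92
[ 2.58233052e-01  6.31942305e-01  1.44297771e+00 -8.34658165e-07
  1.05718492e+00 -1.56789680e+00] 0.017876193404751037
```

```bash
python3 -m inch '.09 -.107 0 1.825;.09 -.107 0 1.825;.09 -.107 0 1.825;.09 -.107 0 1.825;.09 -.107 0 1.825;.09 -.107 0 1.825;.09 -.107 0 1.825;.09 -.107 0 1.825'; python3 -c "from h import *;need(.51,.10,.06,1.571)"
```

```text
clock: 8.58
tcp_pos: [0.5089, 0.1027, 0.0613]
ee_rot: [3.142, 0.0, 2.39]
ft_force: [-1.0, -0.7, -0.1]
opening: 0.0174
grasp_force: 29.7
dx dy dz turn [-0.0027 -0.0012  0.0013] 0.819 t 8.58
```

```bash
python3 -m inch '0 0 0 .82;0 0 0 .82;0 0 0 .82;0 0 0 .82;0 0 0 .82;0 0 0.03 .82;0 0 0.055 .82;0 0 0.055 .82'; python3 -c "from h import *;need(.51,.10,-.003,1.571)"
```

```text
clock: 9.25
tcp_pos: [0.5057, 0.1028, 0.0025]
ee_rot: [-3.134, 0.0, 1.574]
ft_force: [-2.2, -0.4, -0.6]
opening: 0.0179
grasp_force: 29.7
dx dy dz turn [-0.0028  0.0044  0.0055] 0.003 t 9.25
```

```bash
python3 -m inch '0 0 .003 0;0 0 0.005 0;0 0 0.005 0;0 0 0.005 0'; python3 -m inch '0 0 0 0;0 0 0 0;0 0 0 0;0 0 0 0;0 0 0 0;0 0 0 0;0 0 0 0' .09
python3 - <<'E'
from h import *
c=wrist();P,u,v,f=cloud(c)
m=(abs(P[:,0]-.51)<.08)&(abs(P[:,1]-.11)<.09)&(f[:,0]>f[:,2]+40)&(P[:,2]>.0)&(P[:,2]<.065)
print(m.sum(),np.percentile(P[m,2],[5,50,95]),cv2.minAreaRect(P[m,:2].astype(np.float32)*1000))
E
```

```text
clock: 9.58
tcp_pos: [0.5097, 0.1031, 0.0025]
ee_rot: [3.14, -0.0, 1.578]
ft_force: [0.7, -0.3, -0.3]
opening: 0.0178
grasp_force: 29.7
clock: 10.17
tcp_pos: [0.5089, 0.103, 0.0014]
ee_rot: [3.142, -0.0, 1.577]
ft_force: [-0.4, -1.0, 0.3]
opening: 0.0603
grasp_force: 0.0
7109 [0.02048845 0.03997797 0.04103333] ((508.5115661621094, 103.47498321533203), (23.261917114257812, 72.27201080322266), 1.9122910499572754)
```

The wedge stands on its edge on the worktop, with its top at 40 mm. Next I'll topple it towards −x with one finger.

```bash
python3 -m inch '0 0 -.008 0;0 0 -.008 0;0 0 -.008 0;0 0 -.008 0' .09; python3 -m inch '0 -.015 0 0;0 -.025 0 0;0 -.032 0 0;0 -.039 0 0;0 -.046 0 0;0 -.053 0 0;0 -.060 0 0;0 -.060 0 0'
python3 - <<'E'
from h import *
c=wrist();P,u,v,f=cloud(c)
m=(abs(P[:,0]-.5)<.09)&(abs(P[:,1]-.11)<.09)&(f[:,0]>f[:,2]+40)&(P[:,2]>.0)&(P[:,2]<.065)
print(m.sum(),np.percentile(P[m,2],[5,50,95]),cv2.minAreaRect(P[m,:2].astype(np.float32)*1000))
E
```

```text
clock: 10.55
tcp_pos: [0.5091, 0.103, 0.0096]
ee_rot: [3.141, -0.0, 1.577]
ft_force: [-1.3, 0.8, 0.4]
opening: 0.0885
grasp_force: 0.0
clock: 11.22
tcp_pos: [0.4472, 0.1027, 0.0092]
ee_rot: [-3.14, 0.0, 1.577]
ft_force: [-0.4, 0.7, -0.4]
opening: 0.0899
grasp_force: 0.0
12675 [0.0051858  0.01788606 0.02363906] ((482.1110534667969, 84.65087890625), (39.9319953918457, 104.37802124023438), 7.949827194213867)
```

```bash
python3 -m inch '0 .03 -.035 0;0 .03 -.075 .0;0 .03 -.11 .0;0 .03 -.11 0;0 .03 -.11 0'
cat > wp.py <<'E'
from h import *
c=wrist();P,u,v,f=cloud(c)
m=(abs(P[:,0]-.5)<.09)&(abs(P[:,1]-.08)<.11)&(f[:,0]>f[:,2]+40)&(P[:,2]>.002)&(P[:,2]<.065)
Q=P[m];r=cv2.minAreaRect(Q[:,:2].astype(np.float32)*1000);b=cv2.boxPoints(r)/1000
print(m.sum(),np.round(r[0],1),np.round(r[1],1),round(r[2],2))
b=b[np.argsort(b[:,1])];tip=b[:2].mean(0);bu=b[2:].mean(0);w=(tip-bu)/np.linalg.norm(tip-bu)
print("tip",tip,"butt",bu,"yaw",np.arctan2(w[1],w[0]))
for d in(.01,.03,.05,.07,.09):
    s=(Q[:,:2]-tip)@-w;k=abs(s-d)<.004
    print(d,np.round(np.percentile(Q[k,2],[10,50,90]),4))
np.savez("wr.npz",**c)
cv2.imwrite("pics/w4.png",c["frame"][:,:,::-1])
E
python3 wp.py
```

```text
clock: 11.68
tcp_pos: [0.4808, 0.1029, 0.1216]
ee_rot: [3.136, -0.0, 1.577]
ft_force: [0.1, -0.6, -1.1]
opening: 0.0898
grasp_force: 0.0
6853 [481.9  86. ] [ 39.5 100.7] 7.94
tip [0.4888627  0.03615625] butt [0.47495204 0.13585252] yaw -1.4321611
0.01 [0.0051 0.0062 0.0072]
0.03 [0.0092 0.0102 0.0112]
0.05 [0.0133 0.0144 0.0154]
0.07 [0.0174 0.0185 0.0194]
0.09 [0.0215 0.0225 0.0236]
```

View pics/w4.png

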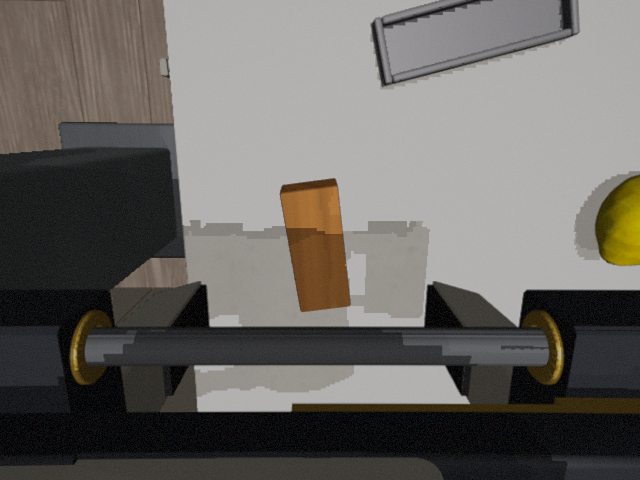

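The wrist view shows the wedge lying flat, with its butt at (310,185) and its thin end at (325,308) towards the scale. I'll grip it near the butt.

```bash
python3 -c "from h import *;need(.4771,.121,.02,1.709)"; python3 -m inch '.018 -.004 .03 -.132;.018 -.004 .065 -.132;.018 -.004 .098 -.132;.018 -.004 .098 -.132;.018 -.004 .098 -.132' .075; python3 -c "from h import *;need(.4771,.121,-.017,1.709)"
```

```text
dx dy dz turn [ 0.0182 -0.0024  0.0999] -0.132 t 11.73
clock: 12.15
tcp_pos: [0.4727, 0.1206, 0.0195]
ee_rot: [-3.135, -0.0, 1.709]
ft_force: [0.5, -0.0, 1.2]
opening: 0.0752
grasp_force: 0.0
dx dy dz turn [-0.0003  0.0046  0.0364] -0.0 t 12.15
```

```bash
python3 -m inch '0 0.002 .015 0;0 .002 .03 0;0 .002 .036 0;0 .002 .036 0;0 .002 .036 0'; python3 -c "from h import *;need(.4771,.121,-.017,1.709)"; python3 -m inch '0 0 0 0;0 0 0 0;0 0 0 0;0 0 0 0;0 0 0 0;0 0 0 0;0 0 0 0;0 0 0 0' 0;python3 -c "from h import *;need(.4771,.121,-.017,1.709)"
```

```text
clock: 12.57
tcp_pos: [0.4774, 0.1211, -0.0136]
ee_rot: [3.14, -0.0, 1.709]
ft_force: [-0.3, -0.8, 1.1]
opening: 0.0753
grasp_force: 0.0
dx dy dz turn [-0.0001 -0.0004  0.0034] -0.0 t 12.57
clock: 13.23
tcp_pos: [0.4769, 0.1211, -0.0145]
ee_rot: [3.141, -0.0, 1.709]
ft_force: [-0.1, -0.1, 2.7]
opening: 0.0399
grasp_force: 30.0
dx dy dz turn [-0.0002  0.0002  0.0025] -0.0 t 13.23
```

```bash
python3 -c "from h import *;need(.5015,.06,-.010,1.553)"; python3 -m inch '0 0 -.005 0;0 0 -.005 .1;.0 0 -.005 .156;.0 0 -.005 .156'; python3 -c "from h import *;need(.5015,.06,-.010,1.553)"
```

```text
dx dy dz turn [-0.0639  0.0159 -0.0045] 0.156 t 13.23
clock: 13.57
tcp_pos: [0.4768, 0.1211, -0.0094]
ee_rot: [3.142, -0.0, 1.551]
ft_force: [0.1, 0.5, -0.5]
opening: 0.0397
grasp_force: 30.0
dx dy dz turn [-0.0606  0.0259  0.0006] -0.002 t 13.57
```

```bash
python3 -m inch '-.03 .026 0 0;-.06 .026 0 0;-.06 .026 0 0;-.06 .026 0 0;-.06 .026 .005 0;-.06 .026 .005 0'
python3 - <<'E'
from h import *
need(.5015,.06,-.014,1.553)
cs=[imaging.capture(n) for n in("scene","side")]
for c in cs:
    P,u,v,f=cloud(c)
    m=(P[:,2]>.042)&(P[:,2]<.062)&(P[:,0]>.44)&(P[:,0]<.68)&(P[:,1]>-.33)&(P[:,1]<-.04)
    m&=((f.max(1)-f.min(1))<30)&(P[:,2]<.056)
    r=cv2.minAreaRect(P[m,:2].astype(np.float32)*1000);print("scale",np.round(r[0],1),np.round(r[1],1),r[2])
    m=(f[:,0]>f[:,2]+50)&(abs(P[:,0]-.5)<.06)&(abs(P[:,1]-.02)<.1)&(P[:,2]<.04)&(P[:,2]>0)
    if m.any(): Q=P[m];print("wedge tip y",Q[:,1].min(),"x at tip",Q[Q[:,1]<Q[:,1].min()+.01,0].min(),Q[Q[:,1]<Q[:,1].min()+.01,0].max())
a=[cv2.resize(cs[0]["frame"][190:340,250:420],None,fx=2.3,fy=2.3,interpolation=cv2.INTER_CUBIC),cv2.resize(cs[1]["frame"][190:340,250:420],None,fx=2.3,fy=2.3,interpolation=cv2.INTER_CUBIC)]
cv2.imwrite("pics/s5.png",np.hstack(a)[:,:,::-1])
E
```

```text
clock: 14.07
tcp_pos: [0.5018, 0.0612, -0.0147]
ee_rot: [3.141, 0.0, 1.554]
ft_force: [0.7, -0.4, 0.7]
opening: 0.0395
grasp_force: 30.0
dx dy dz turn [-0.0012 -0.0002 -0.0007] 0.001 t 14.07
scale [ 556.1 -180.6] [242.2 164.9] 88.78512573242188
wedge tip y 0.0292298497109754 x at tip 0.5081290258692284 0.5193561515676587
scale [ 559.5 -180.7] [241.9 170. ] 89.42959594726562
wedge tip y -0.002219034439625921 x at tip 0.503585255247996 0.5199741378256778
```

View pics/s5.png

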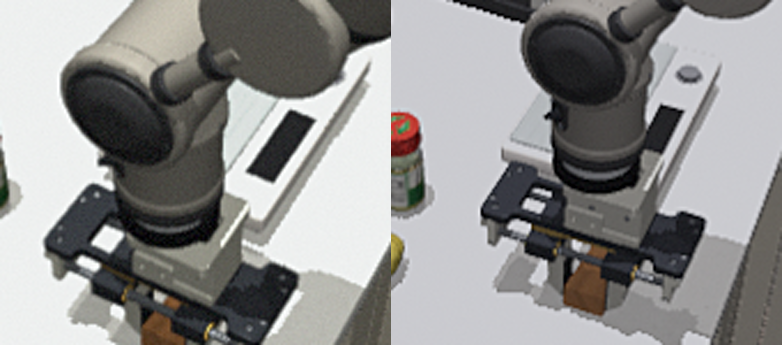

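The crops show the gripper holding the wedge's butt (crop 160,325 and 590,275) in front of the scale's left side. Its thin end points at the near left corner, and the scale hasn't moved.

```bash
python3 -m inch '-.02 0 0 0;-.035 0 0 0;-.044 0 0 0;-.044 0 0 0;-.044 0 0 0'; python3 -m inch '-.004 0 0 0;-.008 0 0 0;-.008 0 0 0;-.008 0 0 0';python3 -m inch '-.004 0 0 0;-.008 0 0 0;-.008 0 0 0;-.008 0 0 0'
```

```text
clock: 14.58
tcp_pos: [0.5008, 0.0169, -0.0147]
ee_rot: [-3.141, -0.0, 1.552]
ft_force: [-0.3, -0.4, 0.1]
opening: 0.0396
grasp_force: 30.0
clock: 14.92
tcp_pos: [0.5007, 0.0087, -0.0147]
ee_rot: [-3.141, -0.0, 1.553]
ft_force: [-0.4, -0.5, -0.1]
opening: 0.0397
grasp_force: 30.0
clock: 15.25
tcp_pos: [0.5006, 0.0004, -0.0147]
ee_rot: [-3.142, -0.0, 1.552]
ft_force: [-0.1, -0.7, -0.5]
opening: 0.0396
grasp_force: 30.0
```

```bash
for i in 1 2; do python3 -m inch '-.003 0 0 0;-.003 0 0 0;-.003 0 0 0' | grep -E 'tcp|force'; done; python3 -m inch '-.002 0 0 0;-.002 0 0 0;-.002 0 0 0' | grep -E 'tcp|ft'
```

```text
tcp_pos: [0.5006, -0.0025, -0.0146]
ft_force: [-0.2, -0.7, -1.0]
grasp_force: 30.0
tcp_pos: [0.5005, -0.0055, -0.0146]
ft_force: [0.4, 0.5, 0.1]
grasp_force: 30.0
tcp_pos: [0.5005, -0.0074, -0.0146]
ft_force: [0.2, -0.3, 0.1]
```

```bash
for i in 1 2 3 4; do python3 -m inch '-.002 0 0 0;-.002 0 0 0;-.002 0 0 0' | grep -E 'tcp|ft'; done
```

```text
tcp_pos: [0.5004, -0.0094, -0.0147]
ft_force: [0.3, 0.4, -0.1]
tcp_pos: [0.5004, -0.0114, -0.0146]
ft_force: [-0.3, 0.2, -0.4]
tcp_pos: [0.5004, -0.0135, -0.0147]
ft_force: [-0.3, 0.5, 0.3]
tcp_pos: [0.5004, -0.0154, -0.0147]
ft_force: [0.5, 0.3, 0.1]
```

```bash
python3 -m inch '-.0015 0 0 0;-.0015 0 0 0;-.0015 0 0 0' | grep -E 'tcp|ft'; python3 -m inch '-.0015 0 0 0;-.0015 0 0 0;-.0015 0 0 0' | grep -E 'tcp|ft'
```

```text
tcp_pos: [0.5003, -0.0169, -0.0146]
ft_force: [-0.4, -0.2, -0.4]
tcp_pos: [0.5003, -0.0184, -0.0146]
ft_force: [-0.3, -0.0, -0.3]
```

```bash
python3 -m inch '-.0015 0 0 0;-.0015 0 0 0;-.0015 0 0 0' | grep -E 'tcp|ft'; python3 -m inch '-.0015 0 0 0;-.0015 0 0 0;-.0015 0 0 0' | grep -E 'tcp|ft'
```

```text
tcp_pos: [0.5003, -0.0199, -0.0146]
ft_force: [-0.5, 0.1, -1.1]
tcp_pos: [0.5003, -0.0214, -0.0146]
ft_force: [1.5, -0.7, 0.0]
```

```bash
python3 -m inch '-.0015 0 0 0;-.0015 0 0 0;-.0015 0 0 0' | grep -E 'clo|tcp|ft'; python3 -m inch '-.0015 0 0 0;-.0015 0 0 0;-.0015 0 0 0' | grep -E 'tcp|ft'
```

```text
clock: 18.25
tcp_pos: [0.5002, -0.0229, -0.0146]
ft_force: [0.2, -0.9, -1.4]
tcp_pos: [0.5002, -0.0244, -0.0146]
ft_force: [0.1, -0.1, -0.2]
```

```bash
python3 -m inch '-.0015 0 0 0;-.0015 0 0 0;-.0015 0 0 0' | grep -E 'tcp|ft'; python3 -m inch '-.0015 0 0 0;-.0015 0 0 0;-.0015 0 0 0' | grep -E 'tcp|ft'
```

```text
tcp_pos: [0.5002, -0.0259, -0.0146]
ft_force: [0.8, -1.0, -0.1]
tcp_pos: [0.5002, -0.0274, -0.0146]
ft_force: [0.6, -0.4, 0.3]
```

```bash
python3 -m inch '-.0015 0 0 0;-.0015 0 0 0;-.0015 0 0 0' | grep -E 'tcp|ft'; python3 -m inch '-.0015 0 0 0;-.0015 0 0 0;-.0015 0 0 0' | grep -E 'tcp|ft'
```

```text
tcp_pos: [0.5001, -0.0289, -0.0146]
ft_force: [-0.3, -0.6, 0.3]
tcp_pos: [0.5001, -0.0304, -0.0146]
ft_force: [-0.2, -0.9, -0.4]
```

```bash
python3 -m inch '-.0015 0 0 0;-.0015 0 0 0;-.0015 0 0 0' | grep -E 'tcp|ft'
python3 - <<'E'
from h import *
for n in("scene","side"):
    P,u,v,f=cloud(imaging.capture(n))
    m=(P[:,2]>.042)&(P[:,2]<.056)&(P[:,0]>.44)&(P[:,0]<.68)&(P[:,1]>-.33)&(P[:,1]<-.04)&(np.ptp(f,axis=1)<30)
    Q=P[m];print(n,np.round([np.percentile(Q[:,1],.3),np.percentile(Q[:,0],99.7)],4),np.linalg.lstsq(np.c_[Q[Q[:,2]>.047][:,:2]-[.56,-.18],np.ones((Q[:,2]>.047).sum())],Q[Q[:,2]>.047][:,2],rcond=None)[0])
E
```

```text
tcp_pos: [0.5001, -0.0319, -0.0146]
ft_force: [0.4, -0.7, 0.1]
scene [-0.3007  0.6449] [ 0.0260288  -0.01089947  0.05054281]
side [-0.2988  0.6441] [0.01119282 0.00133883 0.05075303]
```

```bash
python3 -m inch '-.0015 0 0 0;-.0015 0 0 0;-.0015 0 0 0' | grep -E 'clo|tcp|ft'; python3 -m inch '-.001 0 0 0;-.001 0 0 0;-.001 0 0 0' | grep -E 'tcp|ft'
```

```text
clock: 20.1
tcp_pos: [0.5, -0.0334, -0.0146]
ft_force: [-0.0, -0.7, -0.9]
tcp_pos: [0.5, -0.0344, -0.0146]
ft_force: [-0.4, 0.5, -0.8]
```

```bash
python3 -m inch '-.001 0 0 0;-.001 0 0 0;-.001 0 0 0' | grep -E 'tcp|ft'; python3 -m inch '-.001 0 0 0;-.001 0 0 0;-.001 0 0 0' | grep -E 'tcp|ft'
```

```text
tcp_pos: [0.5, -0.0354, -0.0146]
ft_force: [0.4, 0.3, -0.9]
tcp_pos: [0.4999, -0.0363, -0.0147]
ft_force: [-0.0, 0.7, -1.4]
```

```bash
python3 -m inch '-.001 0 0 0;-.001 0 0 0;-.001 0 0 0' | grep -E 'tcp|ft'; python3 -m inch '-.001 0 0 0;-.001 0 0 0;-.001 0 0 0' | grep -E 'tcp|ft'
```

```text
tcp_pos: [0.4998, -0.0372, -0.0147]
ft_force: [-0.1, 2.2, -1.3]
tcp_pos: [0.4998, -0.0379, -0.0147]
ft_force: [-0.0, 4.7, -1.5]
```

```bash
python3 -m inch '-.0004 0 0 0;-.0004 0 0 0;-.0004 0 0 0;-.0004 0 0 0' | grep -E 'tcp|ft'; python3 -c "
from h import *
a=[]
for i in range(3): imaging.capture('scene');a.append(sense()['ft_force'])
print(np.mean(a,0))"
```

```text
tcp_pos: [0.4997, -0.0382, -0.0147]
ft_force: [-0.5, 5.7, -0.7]
[ 0.18024231  5.9177015  -0.0219843 ]
```

At 5.9 N it's tight, so I'll let go.

```bash
python3 -m inch '0 0 0 0;0 0 0 0;0 0 0 0;0 0 0 0;0 0 0 0;0 0 0 0' .065; python3 -m inch '.005 0 0 0;.02 0 0 0;.04 0 -.01 0;.06 0 -.04 0;.06 0 -.08 0;.06 0 -.12 0;.06 0 -.13 0;.06 0 -.13 0'
python3 - <<'E'
from h import *
c=wrist();P,u,v,f=cloud(c)
m=(abs(P[:,0]-.5)<.06)&(abs(P[:,1]+.02)<.11)&(f[:,0]>f[:,2]+40)&(P[:,2]>.002)&(P[:,2]<.04)
Q=P[m]
if len(Q): r=cv2.minAreaRect(Q[:,:2].astype(np.float32)*1000);print("wedge",len(Q),r,Q[:,1].min(),Q[:,1].max())
a=[]
for n in("scene","side"):
    c=imaging.capture(n);a.append(cv2.resize(c["frame"][180:310,270:410],(390,362),interpolation=cv2.INTER_CUBIC));P,u,v,f=cloud(c)
    m=(P[:,2]>.042)&(P[:,2]<.056)&(P[:,0]>.44)&(P[:,0]<.68)&(P[:,1]>-.33)&(P[:,1]<-.04)&(np.ptp(f,axis=1)<30)
    Q=P[m];r=cv2.minAreaRect(Q[:,:2].astype(np.float32)*1000);print(n,np.round(r[0],1),np.round(r[1],1),round(r[2],2))
    k=(Q[:,0]>.54)&(Q[:,2]>.047);print(np.linalg.lstsq(np.c_[Q[k,:2]-[.56,-.18],np.ones(k.sum())],Q[k,2],rcond=None)[0])
    # same on initial
    P,u,v,f=cloud(dict(np.load(n+"0.npz")))
    k=(P[:,2]>.047)&(P[:,2]<.056)&(P[:,0]>.54)&(P[:,0]<.68)&(P[:,1]>-.33)&(P[:,1]<-.04)&(np.ptp(f,axis=1)<30)
    Q=P;print("init",np.linalg.lstsq(np.c_[Q[k,:2]-[.56,-.18],np.ones(k.sum())],Q[k,2],rcond=None)[0])
cv2.imwrite("pics/s6.png",np.hstack(a)[:,:,::-1])
E
```

```text
clock: 22.33
tcp_pos: [0.5, -0.0389, -0.0146]
ee_rot: [3.141, 0.0, 1.553]
ft_force: [0.1, 0.1, 1.0]
opening: 0.0649
grasp_force: 0.0
clock: 23.0
tcp_pos: [0.5032, 0.0215, 0.119]
ee_rot: [3.134, 0.001, 1.553]
ft_force: [0.3, -0.5, -0.1]
opening: 0.0647
grasp_force: 0.0
wedge 1915 ((499.35089111328125, -36.838523864746094), (27.901601791381836, 38.91984176635742), 88.906005859375) -0.05114538199759259 -0.022731201794949512
scene [ 557.5 -181.8] [244.  166.2] 88.51
[-0.00422751 -0.00399099  0.05156127]
init [-0.00449482 -0.00209676  0.05179486]
side [ 559.  -179.7] [243.7 169.2] 89.19
[-0.00258481 -0.00844918  0.05189595]
init [-0.0020263  -0.00305177  0.05160617]
```

View pics/s6.png

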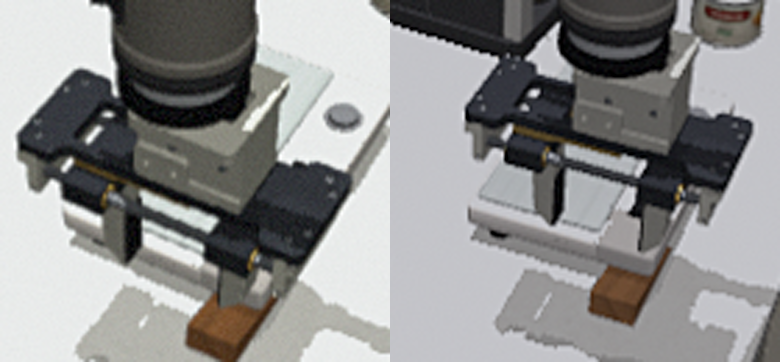

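The crops show the wedge still jammed under the near left corner (crop 230,325 and 625,285), and the scale level and where it was. Next is the zero key.

```bash
python3 -c "from h import *;need(.4977,-.25,.06)"; python3 -m inch '-.272 -.010 .0 0;-.272 -.010 .0 0;-.272 -.010 .0 0;-.272 -.010 .0 0;-.272 -.010 .0 0;-.272 -.010 .0 0;-.272 -.010 .03 0;-.272 -.010 .055 0' 0;python3 -m inch '0 0 0 0;0 0 0 0'; python3 -c "from h import *;need(.4977,-.25,.036)"
```

```text
dx dy dz turn [-0.2715  0.0025  0.0543] 0 t 23.15
clock: 23.82
tcp_pos: [0.4855, -0.2555, 0.0583]
ee_rot: [3.141, 0.002, 1.548]
ft_force: [-1.4, 0.4, -0.4]
opening: 0.0163
grasp_force: 0.0
clock: 23.98
tcp_pos: [0.4843, -0.2494, 0.058]
ee_rot: [-3.136, -0.004, 1.552]
ft_force: [-0.3, -0.0, 0.6]
opening: 0.0031
grasp_force: 0.0
dx dy dz turn [-0.0004  0.0136  0.0219] 0 t 23.98
```

```bash
python3 -m inch '0 .0134 0 0;0 .0134 0.01 0;0 .0134 .02 0;0 .0134 .02 0;0 .0134 .02 0'; python3 -c "from h import *;need(.4977,-.25,.0315)"
```

```text
clock: 24.4
tcp_pos: [0.4987, -0.2498, 0.0397]
ee_rot: [-3.14, -0.001, 1.554]
ft_force: [-0.2, -0.8, 0.3]
opening: 0.0008
grasp_force: 0.0
dx dy dz turn [-0.0002 -0.0009  0.0082] 0 t 24.4
```

```bash
python3 -m inch '0 -.001 .004 0;0 -.001 .007 0;0 -.001 .007 0;0 -.001 .007 0'|grep -E 'tcp|ft';python3 -m inch '0 0 .001 0;0 0 .001 0;0 0 .001 0'|grep -E 'tcp|ft';python3 -m inch '0 0 .001 0;0 0 .001 0;0 0 .001 0'|grep -E 'tcp|ft'
```

```text
tcp_pos: [0.4983, -0.2508, 0.0333]
ft_force: [-0.1, -0.4, -0.1]
tcp_pos: [0.4985, -0.2508, 0.0324]
ft_force: [-0.3, -0.4, 0.9]
tcp_pos: [0.4985, -0.2507, 0.0313]
ft_force: [-0.4, -0.6, 0.4]
```

```bash
python3 -m inch '0 0 .001 0;0 0 .001 0;0 0 .001 0'|grep -E 'tcp|ft';python3 -m inch '0 0 .001 0;0 0 .001 0;0 0 .001 0'|grep -E 'tcp|ft'; python3 -m inch '0 0 .001 0;0 0 .001 0;0 0 .001 0'|grep -E 'tcp|ft'
```

```text
tcp_pos: [0.4986, -0.2508, 0.0305]
ft_force: [-1.0, -0.6, 2.5]
tcp_pos: [0.4986, -0.2508, 0.0294]
ft_force: [-0.1, 0.2, 2.0]
tcp_pos: [0.4986, -0.2508, 0.0284]
ft_force: [0.0, -0.1, 2.7]
```

```bash
python3 -m inch '0 0 .001 0;0 0 .001 0;0 0 .001 0'|grep -E 'tcp|ft';python3 -m inch '0 0 .0005 0;0 0 .0005 0;0 0 .0005 0'|grep -E 'tcp|ft'; python3 -m inch '0 0 .0005 0;0 0 .0005 0;0 0 .0005 0'|grep -E 'tcp|ft'
```

```text
tcp_pos: [0.4986, -0.2508, 0.0274]
ft_force: [0.3, -0.4, 2.9]
tcp_pos: [0.4986, -0.2508, 0.0269]
ft_force: [1.0, 0.4, 3.4]
tcp_pos: [0.4986, -0.2508, 0.0265]
ft_force: [-0.4, 0.6, 4.5]
```

```bash
python3 -m inch '0 0 .0005 0;0 0 .0005 0;0 0 .0005 0'|grep -E 'tcp|ft'; python3 -m inch '0 0 .0005 0;0 0 .0005 0;0 0 .0005 0'|grep -E 'tcp|ft'
```

```text
tcp_pos: [0.4986, -0.2508, 0.0265]
ft_force: [-0.8, 0.2, 8.3]
tcp_pos: [0.4987, -0.2509, 0.0264]
ft_force: [-2.6, 0.8, 12.8]
```

The force jumps at the end stop, so the key is fully down. I'll release it and back away.

```bash
python3 -m inch '0 0 -.006 0;0 0 -.02 0;0 0 -.05 0;0 0 -.09 0;0 0 -.12 0;0 0 -.12 0';python3 -m inch '.0 -.06 -.04 0;0 -.1 -.08 0;0 -.1 -.08 0;0 -.1 -.08 0;0 -.1 -.08 0;0 -.1 -.08 0'
python3 - <<'E'
from h import *
a=[]
for n in("scene","side"):
    c=imaging.capture(n);a.append(cv2.resize(c["frame"][140:340,190:450],(390,300),interpolation=cv2.INTER_CUBIC));P,u,v,f=cloud(c)
    m=(P[:,2]>.042)&(P[:,2]<.056)&(P[:,0]>.44)&(P[:,0]<.68)&(P[:,1]>-.33)&(P[:,1]<-.04)&(np.ptp(f,axis=1)<30)
    Q=P[m];r=cv2.minAreaRect(Q[:,:2].astype(np.float32)*1000);print(n,np.round(r[0],1),np.round(r[1],1),round(r[2],2))
    k=(Q[:,0]>.54)&(Q[:,2]>.047);print(np.linalg.lstsq(np.c_[Q[k,:2]-[.56,-.18],np.ones(k.sum())],Q[k,2],rcond=None)[0])
    m=(abs(P[:,0]-.5)<.05)&(abs(P[:,1]+.02)<.06)&(f[:,0]>f[:,2]+40)&(P[:,2]>.002)&(P[:,2]<.04)
    if m.any():print("wedge",m.sum(),P[m].min(0),P[m].max(0))
cv2.imwrite("pics/s7.png",np.hstack(a)[:,:,::-1])
E
```

```text
clock: 27.73
tcp_pos: [0.5011, -0.2525, 0.1514]
ee_rot: [3.133, 0.006, 1.553]
ft_force: [0.3, -1.7, -0.1]
opening: 0.0001
grasp_force: 0.0
clock: 28.23
tcp_pos: [0.3985, -0.2488, 0.2247]
ee_rot: [-3.141, -0.001, 1.552]
ft_force: [0.3, 0.3, -0.9]
opening: 0.0005
grasp_force: 0.0
scene [ 559.4 -181.6] [243.4 170.3] 89.01
[-0.00177729 -0.00303166  0.05178565]
wedge 409 [ 0.47760777 -0.07924751  0.00247389] [ 0.52406715 -0.02282703  0.02914362]
side [ 559.2 -179.1] [244.4 170.1] 89.02
[-0.00340407 -0.00204319  0.05165182]
wedge 292 [ 0.47865411 -0.07871322  0.00248699] [ 0.51864684 -0.0209912   0.02902007]
```

View pics/s7.png

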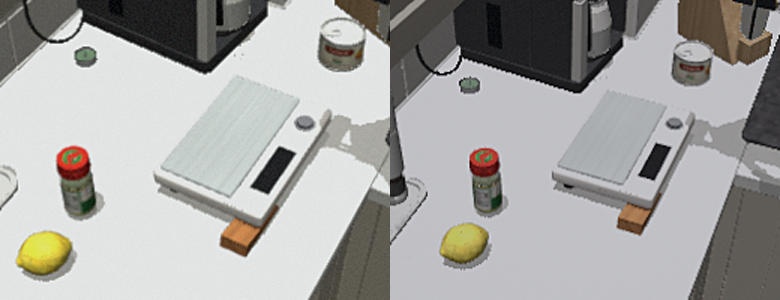

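The crops show the wedge in place under the near left corner (crop 245,230 and 635,215), the scale level and not shifted, and the lemon, jar and tin where they were.

```bash
python3 -c "from cell import ctrl;print(ctrl.finish_job())"
```

```text
the job is handed in; nothing more can be done
None
```

The job is handed in at about 28 s: the wedge was laid flat, regripped and jammed under the foot at about 5.9 N, the zero key was pressed to its stop and released, and the scale is still level and in place; the first grasp missed because the fingertips sit 21 mm behind the reported TCP, and the second held.

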